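# Ready the glue warmer

### The arm

A 7-joint arm with a two-finger parallel gripper is mounted at the origin on the work surface. World frame = base frame: x ahead of the robot, y to its left, z up, the work surface at z = 0. Lengths are in m, angles in rad, forces in N, time in s.
With the tool pointing down it reaches from about 0.35 to 0.9 m from the base axis. Payload 8.1 kg.
Tool frame: the origin (TCP) lies between the finger pads; the fingertips stand 17 mm ahead of it and the grasp point (between the pads) lies 2 mm behind it; z points along the fingers, y is the line along which they close (so a half turn about z gives the same grasp; the last joint's range is limited). The gripper opens to 92 mm and grips with 3 to 60 N. Pads are 19 mm wide; open, the fingers measure 130 mm over their backs; the gripper's body (75 mm by 190 mm) begins 47 mm behind the grasp point.
Start: joints at [-1.436, 0.434, 0.025, 1.573, -0.012, 1.134, -0.075], TCP at [0.147, 0.607, 0.244] pointing down, gripper open.
Joint ranges: [-2.62, 2.62], [-0.44, 2.09], [-1.27, 1.32], [0.08, 2.57], [-1.32, 4.46], [0.12, 2], [-2.74, 2.74]. Speed limits (rad/s): [2.22, 2.22, 3.01, 3.01, 3.14, 3.14, 3.14].

### API

Orientations are given as a rotation vector (axis times angle).
In Python, from cell import observe, get_image, calibration, sign_off, look_for, regions_of, landmark_of gives the robot as it stands.
- The arm moves only by the tool jog_arm, never from a script. Its argument "plan" is a list of rows, each an object with "offset": the shift along the tool's x, y, z normalised to -1 to 1, where 1 is 0.15 m, a list of three; "twist": the turn, a rotation vector about the tool's x, y, z normalised to -1 to 1, where 1 is 2 pi rad, a list of three; "fingers": the gripper command: -1 is shut, 1 is fully open, values between are in proportion. In form: [{"offset": [x, y, z], "twist": [ax, ay, az], "fingers": fingers}, ...]. A call has 1 to 20 rows; each row is the pose to reach, as a shift and turn from the pose commanded when the call began, along the tool's axes at that moment, turning the shorter way round; what a row does not reach only later rows make up. A row lasts 1/8 s, in which the tool goes at most 62.5 mm and 10.7 degrees, less where a joint would pass 70% of its speed; a pose out of reach is approached as far as the arm can. A call with a number of a shift or a turn outside -1 to 1 is refused whole. A call with a gripper value outside its range is refused whole. The fingers move at their own pace and stop on an object; "newtons" is the grip in N (left out, the last holds). Time passes only in rows, so rows that repeat a pose let the fingers close. It gives the time, the measured TCP pose, the force, the opening and the grip force at its end, in the units of the state.
- observe(): the state, without advancing time (a new reading comes with each control period).
- get_image(name): name is "scene" or "top" or "wrist"; returns the picture (400x640x3 uint8, red, green, blue); there is no depth.
- calibration(name): a dict with "fov_y" (degrees; the focal length in pixels is half the picture's height over the tangent of half this angle, whatever the lens; pixels are square), "cx", "cy" (the principal point, pixels), "position" and "attitude" of the camera in the world. Camera axes: x right, y down, z forward; pixel columns grow to the right and rows downward; lengths in m; the calibration is good to about 2 mm. A picture is of the moment at which its call begins: read the wrist's pose just before it. calibration takes no time and is no camera call; for the wrist camera it gives the pose at the moment of the call.
- sign_off(): hands the job in; it is judged then, once.
Trained networks look in the newest picture that a camera, given by its name, has taken for a name from the list of things; names that differ only in an ending like _2 or _b are one class to them, and where a whole thing is asked for, a point or a joint stands for the part that bears it (a point fixed in the world has none). Each returns a list of dicts, best first, with "conf" (0 to 1); they miss things now and then, are a little off and sometimes report something else, mostly with a low value. They report only what shows in the picture. A call takes as long as a camera call. They do not tell look-alikes from the thing itself.
- look_for(thing, camera): "box" ([left, top, width, height] as shares, 0 to 1, of the picture: columns of its width, rows of its height, round what is visible of it).
- regions_of(thing, camera): "region" (400x640 bool, what is visible of it) and "box" ([left, top, width, height] as shares, 0 to 1, of the picture: columns of its width, rows of its height, round what is visible of it).
- landmark_of(thing, camera): "at" ([row, column] as shares, 0 to 1, of the picture: columns of its width, rows of its height: a listed point, or the origin of a listed thing).
The state is a dict: "clock": time; "joints": joint angles; "dq": joint speeds; "joint_efforts": joint torques, N m; "position": TCP position; "ee_rot": TCP orientation; "force": force on the tool from outside, world axes, zero at the start; "ft_torque": the same for the moment, N m; "width": opening from 0.0 (shut) to 1.0 (fully open); "gripper_force": force on a finger pad.
Only numpy, scipy, OpenCV 4.12 (cv2) and the standard library are available. Lean on these libraries where they do the work, as an engineer would, in place of code of your own. Each camera call takes 0.05 s, during which the arm holds its last target. There are 200 camera calls.

### The job

Get the glue warmer ready for work: raise its stiff, partly open lid until it leans back a little past upright, about 110 degrees from shut, and leave it there. Then bring over the larger of the two aluminium glue pots and lower it, without dropping or tipping it, into the tapered well until its flange sits flat on the deck all round. Last, fold its bail handle down flat to either side, and leave the smaller pot, brush jar, tape roll, wooden block and paste brush where they are.

Things in the scene. Friction and masses are not known exactly. Their poses are not given: they have to be found in the camera images.
- warmer: Glue warmer, a white plastic box fixed to the table. Origin on the table under the axis of the well; z up, +x towards the side with the lid's hinge. Its 6 mm walls span x -78 to +76 mm and y -78 to +78 mm, tops 112 mm above the table. Within them a flat aluminium deck lies 88 mm above the table; the well opens in it.
- well_rim (a point): Centre of the mouth of the warmer's round tapered steel well, at deck height (88 mm above the table), on the well's axis. Inner radius 51 mm at the deck, narrowing evenly to 41 mm at 66 mm below the deck; floor 72 mm below the deck.
- hinge_mid (a point): Middle of the lid's hinge line, 76 mm along the warmer's +x from the well axis, 113 mm above the table. The hinge line runs along the warmer's y.
- lid (a joint): Angle of the warmer's lid, rad: 0 shut, pi/2 upright, stop at 2.35; 110 degrees is 1.92. A flat white plate 6 mm thick, 154 mm wide, reaching 152 mm from the hinge line, with a 70 mm wide lip out to 168 mm. Its stiff hinge (0.4 N m friction) holds it where it is left; pushing its free edge or inner face away takes about 3 to 5 N. It starts partly open.
- lid_lip (a point): Middle of the lid's free front edge (168 mm from the hinge line); moves with the lid.
- glue_pot: The larger aluminium glue pot, open, round, tapered, about 0.4 kg. Origin at the centre of its underside, z up along its axis. Outer radius 38 mm at the bottom, 48 mm at 66 mm height; there a flat flange 4 mm thick stands out to radius 60 mm. Fully home, the flange lies on the deck, the underside is 22 mm above the table, and the taper has about 3 mm of room all round.
- bail (a joint): Angle of the larger pot's bail handle, rad: 0 upright, folds to +1.45 (towards the pot's own +x) or -1.45 (towards -x), where it stops flat just above the flange. It turns about the pot's y axis, 74 mm above the pot's underside; light friction (0.05 N m) holds it where it is left.
- bail_grip (a point): Centre of the black grip of the larger pot's bail, 58 mm from the bail's hinge line (132 mm above the pot's underside when upright). The grip is a 14 x 14 mm bar 56 mm long, lying along the pot's y axis.
- small_pot: The smaller pot of the same make (outer radius 28 to 36 mm, flange radius 45 mm, flange top 56 mm high, bail top about 113 mm high). Not wanted; leave it. Origin at the centre of its underside.
- brush_jar: Glass jar with brushes, radius 36 mm, 85 mm high (brushes to 180 mm). Bystander; origin at the centre of its underside.
- tape_roll: Paper tape roll lying flat, radius 45 mm, 24 mm high. Bystander; origin at the centre of its underside.
- press_block: Wooden pressing block 130 x 60 x 35 mm. Bystander; origin at the centre of its underside.
- paste_brush: Wide paste brush lying flat, 200 mm long. Bystander; origin at its middle on the table.
Not all that is in view belongs to the job. What is shaped like the glue_pot but orange or red is not meant.

How it is judged:
By the outcome, as a careful person would: the job done as asked, in the order asked, and still so for the second after the job is handed in, with the robot touching nothing.
It also fails if it takes over 72 s, if anything falls off the work surface, if the arm or the gripper's body presses on something with over 40 N, if the wrist force passes 120 N, or if a joint passes its speed limit or range.

## Working session

There is one attempt and no reset: what is moved stays moved. The work goes in short steps, Python scripts to look and compute and a tool call to move; the robot and the scene stay as the last step left them, time stands still between calls to the robot, and variables do not carry over. Pictures are saved under pics/ and viewed, at most 10 in all, crops included, and the job is handed in when it is done.

Besides the shell and the picture viewer there is one more tool, called after "Request:" in YAML: its name, and indented under it one key for each argument. jog_arm: Moves the arm, as the interface text tells. Scaled input: -1 to 1 covers 0.15 m each way for a shift and 2 pi rad each way for a turn. Its arguments: {"type":"object","properties":{"plan":{"type":"array","items":{"type":"object","properties":{"offset":{"type":"array","items":{"type":"number","minimum":-1,"maximum":1}},"twist":{"type":"array","items":{"type":"number","minimum":-1,"maximum":1}},"fingers":{"type":"number"}}}},"newtons":{"type":"number"}},"required":["plan"]}

```bash
mkdir -p pics; ls; cat > h.py <<'E'
import numpy as np, cv2
from cell import *
from scipy.spatial.transform import Rotation as R
def cam(n):
    c=calibration(n); f=200/np.tan(np.radians(c['fov_y'])/2)
    a=np.array(c['attitude'],float)
    Rm=a if a.shape==(3,3) else (R.from_rotvec(a).as_matrix() if a.size==3 else R.from_quat(a).as_matrix())
    return c,f,Rm,np.array(c['position'],float)
def ray(n,row,col):
    c,f,Rm,p=cam(n); d=Rm@np.array([(col-c['cx'])/f,(row-c['cy'])/f,1]); return p,d/np.linalg.norm(d)
def onz(n,row,col,z):
    p,d=ray(n,row,col); return p+d*(z-p[2])/d[2]
def proj(n,P):
    c,f,Rm,p=cam(n); q=Rm.T@(np.array(P)-p); return np.array([q[1]/q[2]*f+c['cy'],q[0]/q[2]*f+c['cx']])
def tri(rays):
    A=np.zeros((3,3));b=np.zeros(3)
    for p,d in rays:
        M=np.eye(3)-np.outer(d,d);A+=M;b+=M@p
    return np.linalg.solve(A,b)
def save(n,name):
    im=get_image(n); cv2.imwrite('pics/'+name+'.png',im[:,:,::-1]); return im
def tool(P):  # world target -> normalised offset in current tool axes
    s=observe(); Rm=R.from_rotvec(s['ee_rot']).as_matrix(); return Rm.T@(np.array(P)-s['position'])/0.15
E
python3 - <<'E'
from h import *
print(observe())
for n in('scene','top','wrist'): print(n,calibration(n))
a=get_image('scene');b=get_image('top')
cv2.imwrite('pics/a.png',cv2.resize(np.vstack([a,b])[:,:,::-1],None,fx=.75,fy=.75))
cv2.imwrite('pics/scene0.png',a[:,:,::-1]);cv2.imwrite('pics/top0.png',b[:,:,::-1])
for n in('scene','top'):
  for t in('well_rim','hinge_mid','lid_lip','glue_pot','bail_grip','small_pot','warmer'):
    print(n,t,[(round(o['conf'],2),np.round(np.array(o['at'])*[400,640],1)) for o in landmark_of(t,n)])
E
```

```text
pics
{'clock': 0.0, 'joints': array([-1.43561633,  0.43524399,  0.0249885 ,  1.57410078, -0.01161463,
        1.13399477, -0.0751006 ]), 'dq': array([-1.36966695e-03,  1.46942825e-03,  8.95428077e-04,  4.61639019e-04,
        1.26506818e-05,  2.11007927e-03, -1.52986157e-03]), 'joint_efforts': array([-6.06619506e-05, -6.67858243e+01,  9.84762870e-01, -3.14449954e+01,
       -6.07411587e-02,  4.31198487e-02,  1.68036845e-04]), 'position': array([0.14715907, 0.6069269 , 0.24293065]), 'ee_rot': array([-3.72759979e-01, -3.11934696e+00,  2.51447750e-03]), 'force': array([0.36019696, 0.2560354 , 0.07984194]), 'ft_torque': array([0.00986884, 0.00480888, 0.01181149]), 'gripper_force': 0.0, 'width': 0.9969293061579965}
scene {'fov_y': 49.73605048807182, 'cx': 316.78968260420055, 'cy': 202.54133049010025, 'position': array([1.15869263, 0.76077678, 0.99321072]), 'attitude': array([-0.87021293, -2.47081923,  1.16093788])}
top {'fov_y': 54.74746336659752, 'cx': 328.9408043148096, 'cy': 196.52124877676113, 'position': array([ 0.22518097, -0.07671757,  1.31024898]), 'attitude': array([-2.04994057, 
[... 540 characters left out ...]
39.3, 303.4])), (0.45, array([158.1, 256.9])), (0.29, array([253.5, 274.4]))]
scene small_pot [(0.83, array([201.8, 305.2]))]
scene warmer [(0.66, array([264.5, 346.2]))]
top well_rim [(0.81, array([193.1, 270.1]))]
top hinge_mid [(0.8, array([207.9, 249.2])), (0.62, array([189. , 408.7]))]
top lid_lip [(0.87, array([173.4, 264.6])), (0.34, array([175.8, 416.1]))]
top glue_pot [(0.86, array([188.3, 412.6])), (0.82, array([251.1, 411.3])), (0.7, array([251.3, 473.7]))]
top bail_grip [(0.68, array([178.6, 417. ])), (0.56, array([197. , 185.4])), (0.55, array([245.4, 419.4])), (0.51, array([245.5, 487.5]))]
top small_pot [(0.89, array([216. , 357.3]))]
top warmer [(0.59, array([196.7, 269.4]))]
```

View pics/a.png

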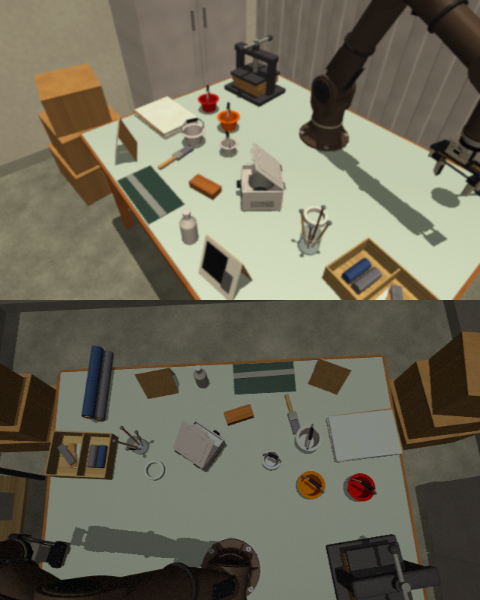

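```bash
python3 - <<'E'
from h import *
for n,t,z,pts in [('scene','well',.088,[(239.8,349)]),('top','well',.088,[(193.1,270.1)]),('scene','hinge',.113,[(234.5,373.5)]),('top','hinge',.113,[(207.9,249.2)]),('scene','pots',0,[(174.6,306.3),(143.1,276.7),(189.1,262.3)]),('top','pots',0,[(188.3,412.6),(251.1,411.3),(251.3,473.7)]),('top','grip',.132,[(178.6,417),(245.4,419.4),(245.5,487.5),(197,185.4)]),('scene','grip',.132,[(118.8,273.5),(139.3,303.4),(158.1,256.9)]),('top','small',0,[(216,357.3)]),('scene','small',0,[(201.8,305.2)])]:
  for p in pts: print(n,t,p,onz(n,*p,z).round(3))
print('lip',tri([ray('scene',203.8,329.3),ray('top',173.4,264.6)]))
a=cv2.imread('pics/scene0.png')[90:310,220:430];b=cv2.imread('pics/top0.png')[130:300,180:520]
cv2.imwrite('pics/b.png',np.hstack([cv2.resize(a,(400,419)),cv2.resize(b[:, :],(400,419*0+200)) if 0 else cv2.copyMakeBorder(cv2.resize(b,(400,200)),0,219,0,0,0)]))
E
```

```text
scene well (239.8, 349) [0.518 0.104 0.088]
top well (193.1, 270.1) [0.525 0.094 0.088]
scene hinge (234.5, 373.5) [0.466 0.15  0.113]
top hinge (207.9, 249.2) [0.474 0.157 0.113]
scene pots (174.6, 306.3) [ 0.344 -0.333  0.   ]
scene pots (143.1, 276.7) [ 0.303 -0.597 -0.   ]
scene pots (189.1, 262.3) [ 0.528 -0.364  0.   ]
top pots (188.3, 412.6) [ 0.537 -0.392  0.   ]
top pots (251.1, 411.3) [ 0.32  -0.365  0.   ]
top pots (251.3, 473.7) [ 0.308 -0.575  0.   ]
top grip (178.6, 417) [ 0.536 -0.377  0.132]
top grip (245.4, 419.4) [ 0.326 -0.362  0.132]
top grip (245.5, 487.5) [ 0.314 -0.57   0.132]
top grip (197, 185.4) [0.515 0.352 0.132]
scene grip (118.8, 273.5) [ 0.321 -0.577  0.132]
scene grip (139.3, 303.4) [ 0.323 -0.374  0.132]
scene grip (158.1, 256.9) [ 0.528 -0.378  0.132]
top small (216, 357.3) [ 0.449 -0.192  0.   ]
scene small (201.8, 305.2) [ 0.449 -0.204 -0.   ]
lip [0.55906442 0.07938952 0.23069655]
```

The overview shows the warmer at scene (349,250). There are three large pot shapes: red at (277,137), orange at (304,160) and aluminium at (257,177). The small pot is at (305,195). The aluminium one is mine, and I'll confirm it in the crop.

View pics/b.png

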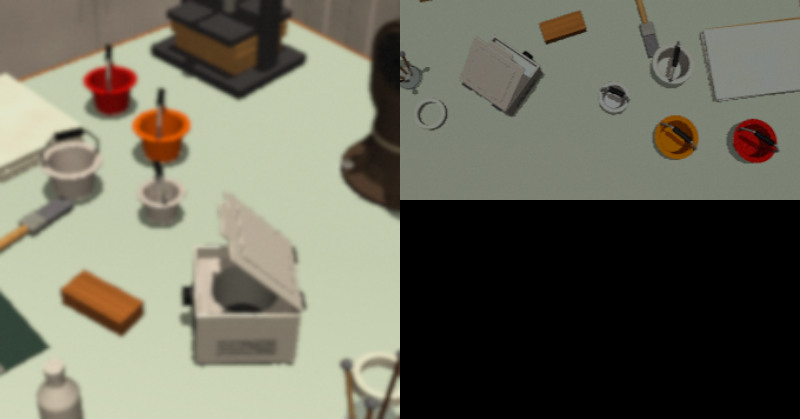

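The larger aluminium pot is at scene (257,173) and top (413,188), with world position about (0.53,-0.38). The red and orange look-alikes are at y≈-0.58 and x≈0.32. The lid is open about 45°. First I'll move over to the lid.

Request:
jog_arm:
  plan:
    - {"offset": [0, 0, -0.4], "twist": [0, 0, 0], "fingers": -1}
    - {"offset": [0, 0, -0.6], "twist": [0, 0, 0], "fingers": -1}
    - {"offset": [-0.93, -0.75, -0.6], "twist": [0, 0, 0], "fingers": -1}
    - {"offset": [-0.93, -0.75, -0.6], "twist": [0, 0, 0], "fingers": -1}
    - {"offset": [-0.93, -0.75, -0.6], "twist": [0, 0, 0], "fingers": -1}

```text
clock: 1.42
position: [0.2578, 0.4633, 0.334]
ee_rot: [0.374, 3.119, 0.001]
force: [2.1, -0.3, 0.6]
width: 0.507
gripper_force: 0.0
```

Request:
jog_arm:
  plan:
    - {"offset": [-0.93, -0.75, 0], "twist": [0, 0, 0], "fingers": -1}
    - {"offset": [-0.93, -0.75, 0], "twist": [0, 0, 0], "fingers": -1}
    - {"offset": [-0.93, -0.75, 0], "twist": [0, 0, 0], "fingers": -1}

```text
clock: 1.8
position: [0.3667, 0.3208, 0.3341]
ee_rot: [0.374, 3.119, 0.001]
force: [0.9, -1.3, -0.1]
width: 0.179
gripper_force: 0.0
```

Request:
jog_arm:
  plan:
    - {"offset": [-0.93, -0.75, 0], "twist": [0, 0, 0], "fingers": -1}
    - {"offset": [-0.93, -0.75, 0], "twist": [0, 0, 0], "fingers": -1}
    - {"offset": [-0.93, -0.75, 0], "twist": [0, 0, 0], "fingers": -1}

```text
clock: 2.17
position: [0.4756, 0.1786, 0.3341]
ee_rot: [0.374, 3.118, 0.001]
force: [0.6, 1.3, -0.7]
width: 0.003
gripper_force: 0.0
```

Request:
jog_arm:
  plan:
    - {"offset": [-0.93, -0.75, 0], "twist": [0, 0, 0.091], "fingers": -1}
    - {"offset": [-0.93, -0.75, 0], "twist": [0, 0, 0.091], "fingers": -1}
    - {"offset": [-0.93, -0.75, 0], "twist": [0, 0, 0.091], "fingers": -1}
    - {"offset": [-0.93, -0.75, 0], "twist": [0, 0, 0.091], "fingers": -1}
    - {"offset": [-0.93, -0.75, 0], "twist": [0, 0, 0.091], "fingers": -1}

```text
clock: 2.8
position: [0.5833, 0.0392, 0.3335]
ee_rot: [-1.235, -2.888, -0.0]
force: [-0.8, -0.1, -0.6]
width: 0.005
gripper_force: 0.0
```

```bash
python3 - <<'E'
from h import *
s=observe();print(s['clock'],s['position'],R.from_rotvec(s['ee_rot']).as_matrix().round(3),s['joints'].round(2))
ims=[get_image('wrist'),get_image('scene'),get_image('top')]
cv2.imwrite('pics/c.png',np.hstack([cv2.resize(ims[0],(480,300)),ims[1][150:300,270:430]*1 if 0 else cv2.resize(ims[1][150:300,270:430],(320,300))])[:,:,::-1])
for n in('wrist','scene','top'):
  for t in('well_rim','hinge_mid','lid_lip'):
    print(n,t,[(round(o['conf'],2),np.round(np.array(o['at'])*[400,640],1)) for o in landmark_of(t,n)])
E
```

```text
2.8 [0.58326272 0.03915089 0.33345811] [[-0.691  0.723 -0.001]
 [ 0.723  0.691  0.   ]
 [ 0.001 -0.    -1.   ]] [-0.54  0.32  0.53  1.57 -0.17  1.3   0.77]
wrist well_rim []
wrist hinge_mid [(0.24, array([136.3, 336.5]))]
wrist lid_lip [(0.68, array([134.2, 337.8]))]
scene well_rim []
scene hinge_mid [(0.92, array([236.8, 372.3]))]
scene lid_lip [(0.98, array([203.3, 330.5]))]
top well_rim [(0.93, array([192.3, 267.7]))]
top hinge_mid []
top lid_lip []
```

View pics/c.png

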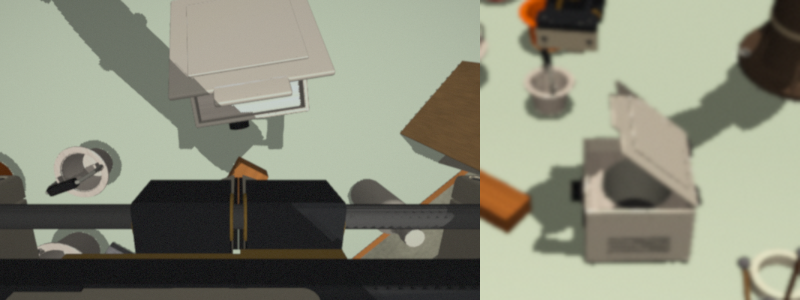

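```bash
python3 - <<'E'
from h import *
print(onz('wrist',134.2,337.8,.232), onz('top',192.3,267.7,.088),onz('scene',236.8,372.3,.113),tri([ray('wrist',134.2,337.8),ray('scene',203.3,330.5)]))
E
```

```text
[0.5578829 0.0835429 0.232    ] [0.52762126 0.10162905 0.088     ] [0.47496294 0.15509625 0.113     ] [0.56255743 0.0786689  0.23521419]
```

The lip is directly ahead of the closed fingers, at wrist-crop (253,98). I'll lower and push.

Request:
jog_arm:
  plan:
    - {"offset": [0, 0, 0.4], "twist": [0, 0, 0], "fingers": -1}
    - {"offset": [0, 0, 0.71], "twist": [0, 0, 0], "fingers": -1}
    - {"offset": [0, 0, 0.71], "twist": [0, 0, 0], "fingers": -1}
    - {"offset": [0.15, 0, 0.71], "twist": [0, 0, 0], "fingers": -1}
    - {"offset": [0.22, 0, 0.71], "twist": [0, 0, 0], "fingers": -1}
    - {"offset": [0.29, 0, 0.7], "twist": [0, 0, 0], "fingers": -1}
    - {"offset": [0.36, 0, 0.68], "twist": [0, 0, 0], "fingers": -1}
    - {"offset": [0.43, 0, 0.66], "twist": [0, 0, 0], "fingers": -1}
    - {"offset": [0.5, 0, 0.64], "twist": [0, 0, 0], "fingers": -1}
    - {"offset": [0.57, 0, 0.62], "twist": [0, 0, 0], "fingers": -1}
    - {"offset": [0.64, 0, 0.6], "twist": [0, 0, 0], "fingers": -1}
    - {"offset": [0.71, 0, 0.58], "twist": [0, 0, 0], "fingers": -1}
    - {"offset": [0.78, 0, 0.56], "twist": [0, 0, 0], "fingers": -1}
    - {"offset": [0.85, 0, 0.54], "twist": [0, 0, 0], "fingers": -1}
    - {"offset": [0.92, 0, 0.54], "twist": [0, 0, 0], "fingers": -1}
    - {"offset": [0.92, 0, 0.54], "twist": [0, 0, 0], "fingers": -1}

```text
clock: 5.4
position: [0.4875, 0.1399, 0.2526]
ee_rot: [-1.234, -2.888, -0.001]
force: [0.0, 0.6, -0.1]
width: 0.003
gripper_force: 0.0
```

```bash
python3 - <<'E'
from h import *
s=observe();print(s['clock'],s['position'],s['force'])
ims=[get_image('wrist'),get_image('scene'),get_image('top')]
cv2.imwrite('pics/d.png',np.hstack([cv2.resize(ims[0],(400,250)),cv2.resize(ims[1][150:300,270:430],(267,250))])[:,:,::-1])
for n in('scene','top','wrist'):
  for t in('well_rim','hinge_mid','lid_lip'):
    print(n,t,[(round(o['conf'],2),np.round(np.array(o['at'])*[400,640],1)) for o in landmark_of(t,n)])
E
```

```text
5.4 [0.48748698 0.13987046 0.2526363 ] [ 0.00804849  0.61187805 -0.05190084]
scene well_rim [(0.95, array([237.9, 348.4]))]
scene hinge_mid [(0.92, array([234.6, 375. ])), (0.37, array([241. , 346.4]))]
scene lid_lip [(0.19, array([212.5, 233.1]))]
top well_rim [(0.84, array([189.7, 266. ]))]
top hinge_mid []
top lid_lip []
wrist well_rim []
wrist hinge_mid [(0.58, array([159.8, 311.8]))]
wrist lid_lip [(0.88, array([264.2, 309. ]))]
```

View pics/d.png

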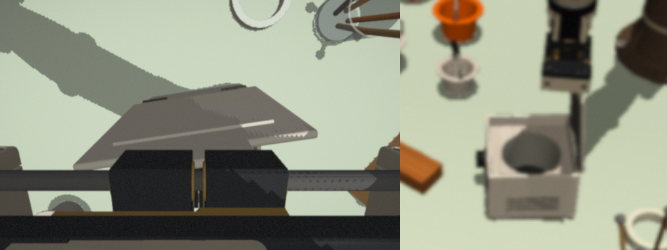

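```bash
python3 - <<'E'
from h import *
W=tri([ray('scene',237.9,348.4),ray('top',189.7,266.)]);print('well',W,onz('scene',237.9,348.4,.088),onz('top',189.7,266.,.088))
print('hinge',onz('scene',234.6,375,.113), onz('wrist',159.8,311.8,.113))
a=onz('wrist',99*1.6,155*1.6,.11);b=onz('wrist',88*1.6,238*1.6,.11);d=(b-a);print('hingedir',d,np.degrees(np.arctan2(d[1],d[0])))
for h in (.26,.27,.281):print(h,onz('wrist',264.2,309,h))
E
```

```text
well [0.52944544 0.10693153 0.10620839] [0.51415831 0.09644741 0.088     ] [0.53662451 0.10698788 0.088     ]
hinge [0.46240504 0.15346216 0.113     ] [0.46572177 0.15410955 0.113     ]
hingedir [0.06604638 0.08190125 0.        ] 51.116782392097754
0.26 [0.47949824 0.1414493  0.26      ]
0.27 [0.4763916  0.14511082 0.27      ]
0.281 [0.47297429 0.14913849 0.281     ]
```

The lid is now about upright, with the lip at wrist-crop (193,165). I'll continue the push past upright.

Request:
jog_arm:
  plan:
    - {"offset": [0.07, 0, 0], "twist": [0, 0, 0], "fingers": -1}
    - {"offset": [0.14, 0, 0], "twist": [0, 0, 0], "fingers": -1}
    - {"offset": [0.21, 0, 0], "twist": [0, 0, 0], "fingers": -1}
    - {"offset": [0.28, 0, 0], "twist": [0, 0, 0], "fingers": -1}
    - {"offset": [0.34, 0, 0], "twist": [0, 0, 0], "fingers": -1}
    - {"offset": [0.38, 0, 0], "twist": [0, 0, 0], "fingers": -1}
    - {"offset": [0.38, 0, 0], "twist": [0, 0, 0], "fingers": -1}

```text
clock: 6.88
position: [0.4485, 0.1806, 0.2528]
ee_rot: [-1.236, -2.888, -0.001]
force: [0.2, 0.2, 0.1]
width: 0.003
gripper_force: 0.1
```

```bash
python3 - <<'E'
from h import *
s=observe();print(s['clock'],s['position'],s['force'])
ims=[get_image('wrist'),get_image('scene')]
for n in('scene','wrist'):
  for t in('hinge_mid','lid_lip'):
    print(n,t,[(round(o['conf'],2),np.round(np.array(o['at'])*[400,640],1)) for o in landmark_of(t,n)])
H=np.array([.466,.154,.113]);u=np.array([-.777,.629,0])
for a in (95,100,105,110,115): 
  P=H+.168*(-np.cos(np.radians(a))*u+np.sin(np.radians(a))*np.array([0,0,1])); print(a,proj('wrist',P).round(1),proj('scene',P).round(1))
E
```

```text
6.875 [0.44853959 0.18055837 0.25279399] [0.16966725 0.24414829 0.1313697 ]
scene hinge_mid []
scene lid_lip []
wrist hinge_mid [(0.69, array([227.6, 311.3]))]
wrist lid_lip [(0.66, array([233.1, 280.9]))]
95 [349.5 299.8] [190.1 384.7]
100 [311.6 294.3] [190.7 390.1]
105 [271.6 289. ] [191.6 395.3]
110 [230.8 284.1] [192.9 400.3]
115 [190.7 279.8] [194.5 405.1]
```

The measured lip agrees with 110°. I'll retreat, rise and travel towards the pot, looking at the lid on the way.

Request:
jog_arm:
  plan:
    - {"offset": [-0.2, 0, 0], "twist": [0, 0, 0], "fingers": -1}
    - {"offset": [-0.5, 0, -0.3], "twist": [0, 0, 0], "fingers": -1}
    - {"offset": [-0.93, -0.3, -0.6], "twist": [0, 0, 0], "fingers": -1}
    - {"offset": [-0.93, -0.55, -0.95], "twist": [0, 0, 0], "fingers": -1}
    - {"offset": [-0.93, -0.55, -0.95], "twist": [0, 0, 0], "fingers": -1}

```text
clock: 7.8
position: [0.4857, 0.0188, 0.3979]
ee_rot: [1.243, 2.882, 0.003]
force: [-0.5, 0.5, -0.5]
width: 0.004
gripper_force: 0.0
```

Request:
jog_arm:
  plan:
    - {"offset": [-0.93, -0.55, 0], "twist": [0, 0, 0], "fingers": 0}
    - {"offset": [-0.93, -0.55, 0], "twist": [0, 0, 0], "fingers": 0}
    - {"offset": [-0.93, -0.55, 0], "twist": [0, 0, 0], "fingers": 0}

```text
clock: 8.18
position: [0.5218, -0.1394, 0.3955]
ee_rot: [1.241, 2.885, -0.001]
force: [0.6, 1.6, -0.1]
width: 0.284
gripper_force: 0.0
```

Request:
jog_arm:
  plan:
    - {"offset": [-0.93, -0.55, 0], "twist": [0, 0, 0], "fingers": 0}
    - {"offset": [-0.93, -0.55, 0], "twist": [0, 0, 0], "fingers": 0}
    - {"offset": [-0.93, -0.55, 0], "twist": [0, 0, 0], "fingers": 0}

```text
clock: 8.55
position: [0.5581, -0.2973, 0.3948]
ee_rot: [-1.241, -2.886, 0.002]
force: [-0.2, -0.1, 0.0]
width: 0.496
gripper_force: 0.0
```

Request:
jog_arm:
  plan:
    - {"offset": [-0.93, -0.55, 0], "twist": [0, 0, 0], "fingers": 0}
    - {"offset": [-0.93, -0.55, 0], "twist": [0, 0, 0], "fingers": 0}
    - {"offset": [-0.93, -0.55, 0], "twist": [0, 0, 0], "fingers": 0}
    - {"offset": [-0.93, -0.55, 0], "twist": [0, 0, 0], "fingers": 0}

```text
clock: 9.05
position: [0.5936, -0.4554, 0.3931]
ee_rot: [-1.243, -2.882, 0.002]
force: [-0.4, 0.1, -1.2]
width: 0.502
gripper_force: 0.0
```

```bash
python3 - <<'E'
from h import *
s=observe();print(s['clock'],s['position'],s['joints'].round(2))
ims=[get_image('wrist'),get_image('scene'),get_image('top')]
cv2.imwrite('pics/e.png',np.hstack([cv2.resize(ims[0],(480,300)),cv2.resize(ims[1][150:300,270:430],(320,300))])[:,:,::-1])
cv2.imwrite('pics/w1.png',ims[0][:,:,::-1])
for n in('scene','top','wrist'):
  for t in('well_rim','hinge_mid','lid_lip','glue_pot','bail_grip'):
    L=[(round(o['conf'],2),np.round(np.array(o['at'])*[400,640],1)) for o in landmark_of(t,n)]
    z={'well_rim':.088,'hinge_mid':.113,'lid_lip':.271,'glue_pot':0,'bail_grip':.13}[t]
    for c,p in L: print(n,t,c,p,onz(n,*p,z).round(3))
E
```

```text
9.05 [ 0.5935956  -0.45539396  0.39306492] [ 0.27  0.67  0.72  0.96 -0.42  1.64  1.6 ]
scene well_rim 0.71 [239.7 350.6] [0.514 0.106 0.088]
scene hinge_mid 0.76 [235.7 375.6] [0.464 0.158 0.113]
scene lid_lip 0.78 [191.9 395.5] [0.428 0.179 0.271]
scene glue_pot 0.83 [144.7 278.4] [ 0.305 -0.581  0.   ]
scene glue_pot 0.81 [188.7 261.4] [ 0.529 -0.369  0.   ]
scene glue_pot 0.75 [171.8 308.4] [ 0.327 -0.343  0.   ]
scene glue_pot 0.44 [192.3 398.5] [ 0.148 -0.03   0.   ]
scene bail_grip 0.69 [159.9 255.2] [ 0.538 -0.375  0.13 ]
scene bail_grip 0.61 [141.5 302.6] [ 0.333 -0.366  0.13 ]
scene bail_grip 0.59 [118.3 272.1] [ 0.322 -0.588  0.13 ]
top well_rim 0.97 [191.3 268.9] [0.531 0.098 0.088]
top hinge_mid 0.71 [207.9 251.1] [0.474 0.151 0.113]
top glue_pot 0.92 [249.4 411.4] [ 0.325 -0.366  0.   ]
top glue_pot 0.66 [250.9 475.7] [ 0.309 -0.582  0.   ]
top glue_pot 0.64 [198.5 185.4] [0.542 0.4   0.   ]
top bail_grip 0.7 [245.9 488.6] [ 0.313 -0.574  0.13 ]
top bail_grip 0.44 [243.1 417.2] [ 0.333 -0.357  0.13 ]
wrist hinge_mid 0.57 [ 81.5 330.5] [ 0.541 -0.376  0.113]
wrist glue_pot 0.63 [ 85.4 331.2] [ 0.544 -0.372  0.   ]
wrist glue_pot 0.6 [ 72.1 114.3] [ 0.31 -0.57  0.  ]
wrist bail_grip 0.81 [ 69.7 334.9] [ 0.536 -0.365  0.13 ]
wrist bail_grip 0.8 [64.6 48. ] [ 0.312 -0.571  0.13 ]
```

View pics/e.png

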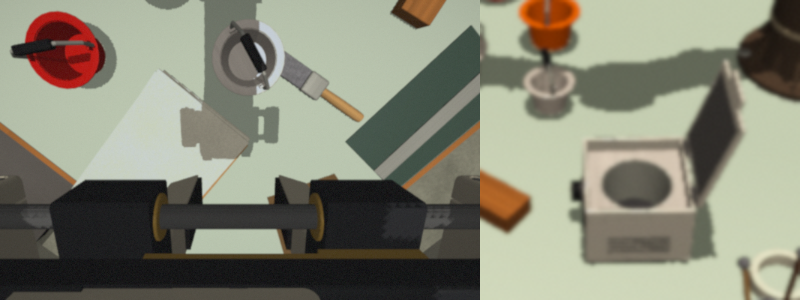

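The scene crop shows the lid leaning back past upright with its top at (735,75). In the wrist crop the pot's rim is centred near (248,57) and the black grip runs from (245,38) to (265,78). The paste brush lies close beside the pot.

```bash
python3 - <<'E'
from h import *
k=4/3
print('rim',onz('wrist',57.5*k,248.5*k,.07),'r px->',np.linalg.norm(onz('wrist',57.5*k,212*k,.07)-onz('wrist',57.5*k,285*k,.07))/2)
a=onz('wrist',38*k,245*k,.132);b=onz('wrist',78*k,265*k,.132);d=b-a;print(a,b,(a+b)/2,np.linalg.norm(d),np.degrees(np.arctan2(d[1],d[0])))
im=cv2.imread('pics/w1.png')[10:150,250:430]
cv2.imwrite('pics/f.png',cv2.resize(im,None,fx=4,fy=4,interpolation=cv2.INTER_CUBIC))
E
```

```text
rim [ 0.53730039 -0.36872208  0.07      ] r px-> 0.0597168717532596
[ 0.51684939 -0.3578359   0.132     ] [ 0.57518284 -0.37669459  0.132     ] [ 0.54601612 -0.36726525  0.132     ] 0.06130613409628509 -17.91556055010624
```

View pics/f.png

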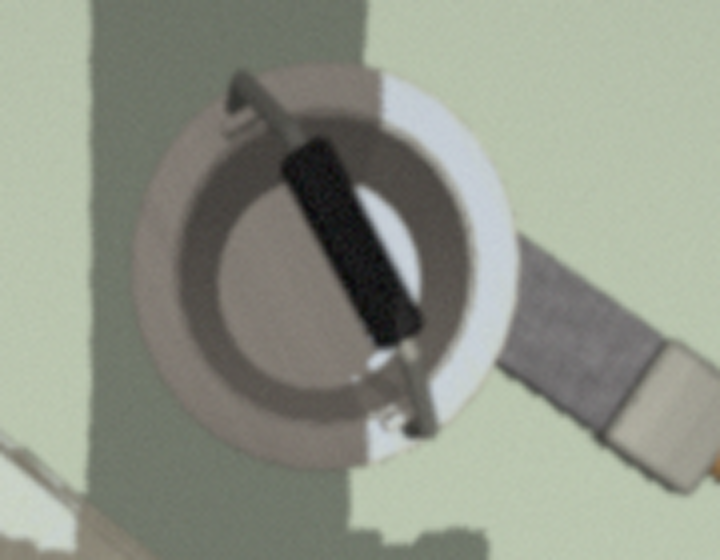

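The close crop shows the bare aluminium pot with its rim centre at crop (327,267). The grip runs from (308,145) to (402,340), and the brush head is almost against the pot.

```bash
python3 - <<'E'
from h import *
f=lambda x,y,z:onz('wrist',10+y/4,250+x/4,z)
C=f(327,267,.07);print('C',C)
for z in (.132,.128,.12):
  a=f(308,145,z);b=f(402,340,z);d=(b-a)/np.linalg.norm(b-a);m=(a+b)/2
  n=np.array([-d[1],d[0],0]);print(z,m.round(4),'len',np.linalg.norm(b-a).round(4),'ang',np.degrees(np.arctan2(d[1],d[0])).round(1),'perp',((m-C)@n).round(4),'along',((m-C)@d).round(4))
a=f(235,95,.078);b=f(425,430,.078);d=b-a;print(np.degrees(np.arctan2(d[1],d[0])),np.linalg.norm(d),(a+b)/2)
s=observe();Rm=R.from_rotvec(s['ee_rot']).as_matrix();print(Rm.round(3))
E
```

```text
C [ 0.53773846 -0.36843932  0.07      ]
0.132 [ 0.5402 -0.3633  0.132 ] len 0.0551 ang -18.7 perp 0.0056 along 0.0007
0.128 [ 0.5402 -0.363   0.128 ] len 0.0557 ang -18.7 perp 0.006 along 0.0006
0.12 [ 0.5401 -0.3622  0.12  ] len 0.0568 ang -18.7 perp 0.0066 along 0.0002
-15.077577605591616 0.1121337184896776 [ 0.53919294 -0.36786899  0.078     ]
[[-0.69   0.724 -0.   ]
 [ 0.724  0.69   0.   ]
 [ 0.     0.    -1.   ]]
```

Request:
jog_arm:
  plan:
    - {"offset": [0.4, 0.1, 0.3], "twist": [0, 0, -0.03], "fingers": 0.2}
    - {"offset": [0.69, 0.16, 0.6], "twist": [0, 0, -0.06], "fingers": 0.2}
    - {"offset": [0.69, 0.16, 1.0], "twist": [0, 0, -0.08], "fingers": 0.2}
    - {"offset": [0.69, 0.16, 1.0], "twist": [0, 0, -0.08], "fingers": 0.2}
    - {"offset": [0.69, 0.16, 1.0], "twist": [0, 0, -0.08], "fingers": 0.2}

```text
clock: 10.58
position: [0.5415, -0.3615, 0.2466]
ee_rot: [0.486, 3.103, -0.002]
force: [0.0, -1.7, -0.5]
width: 0.603
gripper_force: 0.0
```

```bash
python3 - <<'E'
from h import *
s=observe();print(s['clock'],s['position'],s['width']);Rm=R.from_rotvec(s['ee_rot']).as_matrix();print(Rm.round(3))
ims=[get_image('wrist'),get_image('scene')]
cv2.imwrite('pics/g.png',np.hstack([cv2.resize(ims[0],(480,300)),cv2.resize(ims[1][110:230,190:320],(325,300))])[:,:,::-1])
for n in('scene','wrist'):
  for c,p in [(round(o['conf'],2),np.round(np.array(o['at'])*[400,640],1)) for o in landmark_of('bail_grip',n)]: print(n,c,p,onz(n,*p,.132).round(4))
print(proj('wrist',[.54,-.364,.132]))
E
```

```text
10.575 [ 0.54151601 -0.36152314  0.24658275] 0.6031616174444101
[[-0.952  0.306  0.001]
 [ 0.306  0.952 -0.001]
 [-0.001 -0.001 -1.   ]]
scene 0.64 [117.2 274. ] [ 0.3123 -0.5872  0.132 ]
scene 0.54 [159.4 256.9] [ 0.5329 -0.3711  0.132 ]
scene 0.48 [140.7 303.8] [ 0.3279 -0.3655  0.132 ]
wrist 0.68 [198.  308.7] [ 0.5372 -0.3681  0.132 ]
[199.92826154 315.13182757]
```

View pics/g.png

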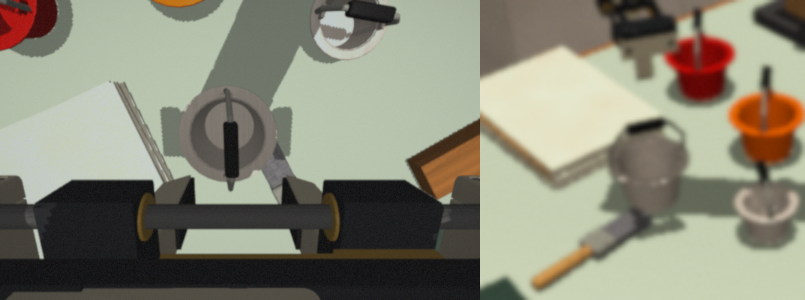

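The grip at wrist-crop (232,148) is in line with the fingers, and the scene crop confirms this is the aluminium pot. I'll lower and grip.

Request:
jog_arm:
  plan:
    - {"offset": [0.01, -0.04, 0.3], "twist": [0, 0, 0], "fingers": 0.2}
    - {"offset": [0.01, -0.04, 0.6], "twist": [0, 0, 0], "fingers": 0.2}
    - {"offset": [0.01, -0.04, 0.78], "twist": [0, 0, 0], "fingers": 0.2}
    - {"offset": [0.01, -0.04, 0.78], "twist": [0, 0, 0], "fingers": 0.2}
    - {"offset": [0.01, -0.04, 0.78], "twist": [0, 0, 0], "fingers": -0.4}
    - {"offset": [0.01, -0.04, 0.78], "twist": [0, 0, 0], "fingers": -0.5}
    - {"offset": [0.01, -0.04, 0.78], "twist": [0, 0, 0], "fingers": -0.6}
    - {"offset": [0.01, -0.04, 0.78], "twist": [0, 0, 0], "fingers": -1}
    - {"offset": [0.01, -0.04, 0.78], "twist": [0, 0, 0], "fingers": -1}
    - {"offset": [0.01, -0.04, 0.78], "twist": [0, 0, 0], "fingers": -1}
    - {"offset": [0.01, -0.04, 0.78], "twist": [0, 0, 0], "fingers": -1}
  newtons: 40

```text
clock: 12.15
position: [0.5376, -0.3665, 0.1287]
ee_rot: [0.481, 3.104, -0.002]
force: [-1.8, -3.1, 5.4]
width: 0.156
gripper_force: 39.9
```

Request:
jog_arm:
  plan:
    - {"offset": [0, 0, -0.1], "twist": [0, 0, 0], "fingers": -1}
    - {"offset": [0, 0, -0.2], "twist": [0, 0, 0], "fingers": -1}
    - {"offset": [0, 0, -0.3], "twist": [0, 0, 0], "fingers": -1}
    - {"offset": [0, 0, -0.5], "twist": [0, 0, 0], "fingers": -1}
    - {"offset": [0, 0, -0.75], "twist": [0, 0, 0], "fingers": -1}
    - {"offset": [0, 0, -1.0], "twist": [0, 0, 0], "fingers": -1}
    - {"offset": [0, 0, -1.0], "twist": [0, 0, 0], "fingers": -1}
    - {"offset": [0, 0, -1.0], "twist": [0, 0, 0], "fingers": -1}

```text
clock: 13.15
position: [0.5373, -0.365, 0.2774]
ee_rot: [-0.48, -3.104, -0.002]
force: [-0.1, 0.4, -5.4]
width: 0.146
gripper_force: 40.0
```

```bash
python3 - <<'E'
from h import *
s=observe();print(s['clock'],s['position'],s['width']*92,s['force'],s['ft_torque'],s['gripper_force'],s['joints'].round(2))
ims=[get_image('wrist'),get_image('scene')]
cv2.imwrite('pics/i.png',np.hstack([cv2.resize(ims[0],(480,300)),cv2.resize(ims[1][80:230,160:320],(320,300))])[:,:,::-1])
E
```

```text
13.15 [ 0.53730971 -0.36496073  0.27737699] 13.429302634708419 [-0.10052776  0.43446985 -5.36541415] [ 0.0121664  -0.07838456  0.00796546] 39.99114274978638 [ 0.12  0.5   0.61  1.49 -0.29  1.25  2.04]
```

View pics/i.png

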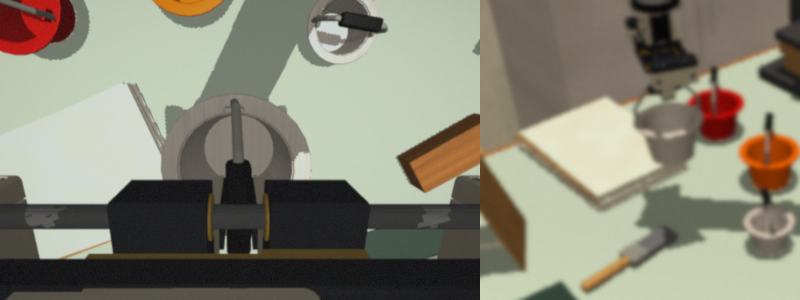

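The grip is firm at 13.4 mm with about 5.4 N of load, and the pot hangs upright. I'll carry it gently to a point in front of the warmer.

Request:
jog_arm:
  plan:
    - {"offset": [0.01, 0.08, -0.05], "twist": [0, 0, 0], "fingers": -1}
    - {"offset": [0.02, 0.24, -0.1], "twist": [0, 0, 0], "fingers": -1}
    - {"offset": [0.03, 0.42, -0.15], "twist": [0, 0, 0], "fingers": -1}
    - {"offset": [0.04, 0.61, -0.15], "twist": [0, 0, 0], "fingers": -1}
    - {"offset": [0.05, 0.8, -0.15], "twist": [0, 0, 0], "fingers": -1}
    - {"offset": [0.06, 1.0, -0.15], "twist": [0, 0, 0], "fingers": -1}

```text
clock: 14.0
position: [0.5746, -0.218, 0.3006]
ee_rot: [-0.48, -3.104, -0.001]
force: [0.1, -1.2, -5.6]
width: 0.147
gripper_force: 40.0
```

Request:
jog_arm:
  plan:
    - {"offset": [0.02, 0.2, 0], "twist": [0, 0, 0], "fingers": -1}
    - {"offset": [0.04, 0.4, 0], "twist": [0, 0, 0], "fingers": -1}
    - {"offset": [0.06, 0.6, 0], "twist": [0, 0, 0], "fingers": -1}
    - {"offset": [0.08, 0.8, 0], "twist": [0, 0, 0], "fingers": -1}
    - {"offset": [0.1, 1.0, 0], "twist": [0, 0, 0], "fingers": -1}

```text
clock: 14.62
position: [0.6053, -0.0704, 0.3007]
ee_rot: [-0.479, -3.104, -0.001]
force: [0.3, 0.2, -5.6]
width: 0.148
gripper_force: 40.0
```

Request:
jog_arm:
  plan:
    - {"offset": [0.02, 0.18, 0], "twist": [0, 0, 0.01], "fingers": -1}
    - {"offset": [0.04, 0.34, 0], "twist": [0, 0, 0.025], "fingers": -1}
    - {"offset": [0.05, 0.48, 0], "twist": [0, 0, 0.04], "fingers": -1}
    - {"offset": [0.06, 0.58, 0], "twist": [0, 0, 0.05], "fingers": -1}
    - {"offset": [0.06, 0.64, 0], "twist": [0, 0, 0.06], "fingers": -1}
    - {"offset": [0.06, 0.64, 0], "twist": [0, 0, 0.06], "fingers": -1}
    - {"offset": [0.06, 0.64, 0], "twist": [0, 0, 0.06], "fingers": -1}
    - {"offset": [0.06, 0.64, 0], "twist": [0, 0, 0.06], "fingers": -1}

```text
clock: 15.62
position: [0.6257, 0.0212, 0.3008]
ee_rot: [-1.054, -2.96, 0.0]
force: [-0.5, 0.4, -5.0]
width: 0.15
gripper_force: 40.0
```

```bash
python3 - <<'E'
from h import *
s=observe();print(s['clock'],s['position'],s['width']*92,s['force']);print(R.from_rotvec(s['ee_rot']).as_matrix().round(3))
ims=[get_image('wrist'),get_image('scene')]
cv2.imwrite('pics/w2.png',ims[0][:,:,::-1])
cv2.imwrite('pics/j.png',np.hstack([ims[0][:300,80:560],cv2.resize(ims[1][150:300,270:430],(320,300))])[:,:,::-1])
for t,z in(('well_rim',.088),('hinge_mid',.113),('lid_lip',.271)):
  for o in landmark_of(t,'wrist'): p=np.array(o['at'])*[400,640];print(t,o['conf'],p,onz('wrist',*p,z))
print(proj('wrist',[.525,.104,.088]))
E
```

```text
15.625 [0.62570026 0.02118706 0.30083657] 13.767130312453205 [-0.54203773  0.44792723 -4.98231636]
[[-0.775  0.632 -0.   ]
 [ 0.632  0.775 -0.   ]
 [-0.    -0.    -1.   ]]
well_rim 0.75 [ 28.68  323.008] [0.52430798 0.10931104 0.088     ]
[ 33.47101955 318.75941752]
```

View pics/j.png

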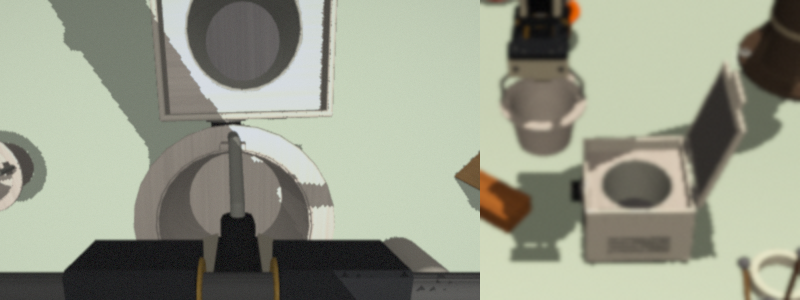

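The wrist crop shows the well mouth at columns 187–302 with its front edge at row 88. The pot flange spans columns 134–334 with its top at row 125, and the lid is still leaning back.

```bash
python3 - <<'E'
from h import *
s=observe();T=R.from_rotvec(s['ee_rot']).as_matrix();p=s['position']
f=lambda x,y,z:onz('wrist',y,80+x,z)
tl=lambda P:(T.T@(P-p)).round(4)
b=f(244.5,88,.088);print('front edge',tl(b),'centre',b+.051*T[:,0],'wide L/R',tl(f(187,32,.088)),tl(f(302,32,.088)))
zf=p[2]+.002-.062
t=f(234,125,zf);print('flange top',tl(t),'-> centre tool x',tl(t)[0]-.06,'L/R',tl(f(134,210,zf)),tl(f(334,210,zf)))
E
```

```text
front edge [0.0832 0.0055 0.2128] centre [0.52538652 0.1106507  0.08800004] wide L/R [ 0.1315 -0.0466  0.2128] [0.1314 0.0572 0.2128]
flange top [ 0.0589 -0.0028  0.06  ] -> centre tool x -0.0010999999999999968 L/R [ 0.0105 -0.061   0.06  ] [0.0105 0.0551 0.06  ]
```

Request:
jog_arm:
  plan:
    - {"offset": [0.1, 0.01, 0], "twist": [0, 0, 0], "fingers": -1}
    - {"offset": [0.25, 0.02, 0], "twist": [0, 0, 0], "fingers": -1}
    - {"offset": [0.42, 0.03, 0], "twist": [0, 0, 0], "fingers": -1}
    - {"offset": [0.6, 0.04, 0], "twist": [0, 0, 0], "fingers": -1}
    - {"offset": [0.76, 0.05, 0], "twist": [0, 0, 0], "fingers": -1}
    - {"offset": [0.86, 0.06, 0], "twist": [0, 0, 0], "fingers": -1}
    - {"offset": [0.9, 0.06, 0], "twist": [0, 0, 0], "fingers": -1}
    - {"offset": [0.9, 0.06, 0], "twist": [0, 0, 0], "fingers": -1}
    - {"offset": [0.9, 0.06, 0], "twist": [0, 0, 0], "fingers": -1}

```text
clock: 17.0
position: [0.5275, 0.1134, 0.3008]
ee_rot: [1.055, 2.958, -0.0]
force: [-0.3, -1.1, -5.3]
width: 0.148
gripper_force: 40.0
```

Request:
jog_arm:
  plan:
    - {"offset": [0, 0, 0.1], "twist": [0, 0, 0], "fingers": -1}
    - {"offset": [0, 0, 0.2], "twist": [0, 0, 0], "fingers": -1}
    - {"offset": [0, 0, 0.3], "twist": [0, 0, 0], "fingers": -1}
    - {"offset": [0, 0, 0.4], "twist": [0, 0, 0], "fingers": -1}
    - {"offset": [0, 0, 0.5], "twist": [0, 0, 0], "fingers": -1}
    - {"offset": [0, 0, 0.56], "twist": [0, 0, 0], "fingers": -1}
    - {"offset": [0, 0, 0.6], "twist": [0, 0, 0], "fingers": -1}
    - {"offset": [0, 0, 0.64], "twist": [0, 0, 0], "fingers": -1}
    - {"offset": [0, 0, 0.68], "twist": [0, 0, 0], "fingers": -1}
    - {"offset": [0, 0, 0.68], "twist": [0, 0, 0], "fingers": -1}

```text
clock: 18.25
position: [0.5268, 0.1141, 0.1984]
ee_rot: [-1.053, -2.959, 0.0]
force: [0.1, 0.1, -5.5]
width: 0.15
gripper_force: 40.0
```

```bash
python3 - <<'E'
from h import *
s=observe();print(s['clock'],s['position'],s['width']*92,s['force'],s['ft_torque'])
get_image('scene');get_image('wrist');get_image('top')
for n in('scene','top','wrist'):
 for t,z in(('glue_pot',s['position'][2]-.13),('well_rim',.088),('lid_lip',.271)):
  for o in landmark_of(t,n): q=np.array(o['at'])*[400,640];print(n,t,round(o['conf'],2),q.round(),onz(n,*q,z).round(3))
E
```

```text
18.25 [0.52676458 0.1141421  0.19841166] 13.771925587398595 [ 0.11138742  0.14165189 -5.5078062 ] [-0.05702982  0.0591039   0.00824336]
scene glue_pot 0.95 [170. 302.] [ 0.396 -0.289  0.068]
scene glue_pot 0.94 [145. 279.] [ 0.361 -0.486  0.068]
scene glue_pot 0.9 [250. 352.] [0.527 0.128 0.068]
scene well_rim 0.83 [237. 346.] [0.517 0.091 0.088]
scene well_rim 0.72 [248. 353.] [0.533 0.137 0.088]
scene lid_lip 0.68 [191. 396.] [0.426 0.177 0.271]
top glue_pot 0.8 [249. 471.] [ 0.312 -0.541  0.068]
top glue_pot 0.7 [249. 413.] [ 0.32  -0.357  0.068]
top glue_pot 0.6 [195. 272.] [0.521 0.089 0.068]
top well_rim 0.77 [193. 266.] [0.526 0.107 0.088]
wrist glue_pot 0.67 [199. 319.] [0.529 0.113 0.068]
wrist well_rim 0.49 [276. 315.] [0.57  0.075 0.088]
wrist lid_lip 0.56 [195. 316.] [0.484 0.148 0.271]
```

It entered cleanly with no contact force. I'll keep lowering.

Request:
jog_arm:
  plan:
    - {"offset": [0, 0, 0.04], "twist": [0, 0, 0], "fingers": -1}
    - {"offset": [0, 0, 0.08], "twist": [0, 0, 0], "fingers": -1}
    - {"offset": [0, 0, 0.12], "twist": [0, 0, 0], "fingers": -1}
    - {"offset": [0, 0, 0.15], "twist": [0, 0, 0], "fingers": -1}
    - {"offset": [0, 0, 0.18], "twist": [0, 0, 0], "fingers": -1}
    - {"offset": [0, 0, 0.18], "twist": [0, 0, 0], "fingers": -1}

```text
clock: 19.6
position: [0.5268, 0.1141, 0.1714]
ee_rot: [-1.054, -2.959, 0.001]
force: [0.2, 0.8, -5.6]
width: 0.149
gripper_force: 40.0
```

Request:
jog_arm:
  plan:
    - {"offset": [0, 0, 0.03], "twist": [0, 0, 0], "fingers": -1}
    - {"offset": [0, 0, 0.05], "twist": [0, 0, 0], "fingers": -1}
    - {"offset": [0, 0, 0.07], "twist": [0, 0, 0], "fingers": -1}
    - {"offset": [0, 0, 0.09], "twist": [0, 0, 0], "fingers": -1}
    - {"offset": [0, 0, 0.09], "twist": [0, 0, 0], "fingers": -1}

```text
clock: 20.23
position: [0.5268, 0.1141, 0.158]
ee_rot: [-1.053, -2.959, 0.0]
force: [-0.0, -0.5, -4.5]
width: 0.151
gripper_force: 40.0
```

Request:
jog_arm:
  plan:
    - {"offset": [0, 0, 0.015], "twist": [0, 0, 0], "fingers": -1}
    - {"offset": [0, 0, 0.03], "twist": [0, 0, 0], "fingers": -1}
    - {"offset": [0, 0, 0.03], "twist": [0, 0, 0], "fingers": -1}

```text
clock: 20.6
position: [0.5268, 0.1141, 0.1535]
ee_rot: [-1.053, -2.959, 0.0]
force: [-0.0, 1.1, -4.2]
width: 0.149
gripper_force: 40.0
```

Request:
jog_arm:
  plan:
    - {"offset": [0, 0, 0.01], "twist": [0, 0, 0], "fingers": -1}
    - {"offset": [0, 0, 0.02], "twist": [0, 0, 0], "fingers": -1}
    - {"offset": [0, 0, 0.02], "twist": [0, 0, 0], "fingers": -1}

```text
clock: 20.98
position: [0.5273, 0.1144, 0.1515]
ee_rot: [1.053, 2.959, 0.002]
force: [-2.7, 0.9, 5.1]
width: 0.15
gripper_force: 40.0
```

```bash
python3 - <<'E'
from h import *
s=observe();print(s['clock'],s['position'],s['width']*92,s['force'],s['ft_torque'])
E
```

```text
20.975 [0.52732064 0.11439672 0.15152332] 13.833372712742896 [-2.73195466  0.90334771  5.0646127 ] [-0.02037505  0.57420988  0.03416051]
```

The pot is home at TCP z 0.1515 against an expected 0.1507. I'll release, rise and check that it sits flat before folding.

Request:
jog_arm:
  plan:
    - {"offset": [0, 0, 0], "twist": [0, 0, 0], "fingers": -0.5}
    - {"offset": [0, 0, 0], "twist": [0, 0, 0], "fingers": -0.2}
    - {"offset": [0, 0, 0], "twist": [0, 0, 0], "fingers": -0.1}
    - {"offset": [0, 0, 0], "twist": [0, 0, 0], "fingers": -0.1}
    - {"offset": [0, 0, -0.2], "twist": [0, 0, 0], "fingers": -0.1}
    - {"offset": [0, 0, -0.4], "twist": [0, 0, 0], "fingers": -0.1}
    - {"offset": [0, 0, -0.4], "twist": [0, 0, 0], "fingers": -0.1}

```text
clock: 21.85
position: [0.5283, 0.1143, 0.2127]
ee_rot: [1.053, 2.957, 0.004]
force: [0.2, 0.1, -0.8]
width: 0.45
gripper_force: 0.0
```

Request:
jog_arm:
  plan:
    - {"offset": [0, 0.15, -0.1], "twist": [0, 0, 0], "fingers": -1}
    - {"offset": [0, 0.28, -0.1], "twist": [0, 0, 0], "fingers": -1}
    - {"offset": [0, 0.28, -0.1], "twist": [0, 0, 0], "fingers": -1}
    - {"offset": [0, 0.28, -0.1], "twist": [0, 0, 0], "fingers": -1}
    - {"offset": [0, 0.28, -0.1], "twist": [0, 0, 0], "fingers": -1}

```text
clock: 22.48
position: [0.553, 0.1458, 0.2254]
ee_rot: [-1.055, -2.959, 0.001]
force: [-0.2, -0.4, 0.4]
width: 0.007
gripper_force: 0.0
```

```bash
python3 - <<'E'
from h import *
s=observe();print(s['clock'],s['position'],s['width']*92,s['force'])
ims=[get_image('wrist'),get_image('scene')]
cv2.imwrite('pics/k.png',np.hstack([cv2.resize(ims[0],(480,300)),cv2.resize(ims[1][150:300,270:430],(320,300))])[:,:,::-1])
for n in('scene','wrist'):
  for o in landmark_of('bail_grip',n): q=np.array(o['at'])*[400,640];print(n,round(o['conf'],2),q.round(),onz(n,*q,.154).round(3))
  r=regions_of('glue_pot',n)
  for o in r: ys,xs=np.nonzero(o['region']);print(n,round(o['conf'],2),xs.min(),xs.max(),ys.min(),ys.max())
E
```

```text
22.475 [0.55296946 0.14580261 0.22540701] 0.6269511585170117 [-0.16513091 -0.41025948  0.43798418]
scene 0.63 [120. 273.] [ 0.348 -0.536  0.154]
scene 0.57 [139. 305.] [ 0.341 -0.343  0.154]
scene 0.56 [224. 348.] [0.525 0.103 0.154]
scene 0.8 289 319 139 175
scene 0.62 328 368 224 254
scene 0.6 264 291 116 148
scene 0.38 315 401 181 280
wrist 0.85 [220. 253.] [0.527 0.115 0.154]
wrist 0.94 188 338 118 238
```

The grip stands upright at the expected spot (0.527,0.115,0.154). Next I'll push it over towards tool -y.

Request:
jog_arm:
  plan:
    - {"offset": [0, 0, 0.3], "twist": [0, 0, 0], "fingers": -1}
    - {"offset": [0, 0, 0.55], "twist": [0, 0, 0], "fingers": -1}
    - {"offset": [0, 0, 0.55], "twist": [0, 0, 0], "fingers": -1}
    - {"offset": [0, -0.08, 0.56], "twist": [0, 0, 0], "fingers": -1}
    - {"offset": [0, -0.14, 0.57], "twist": [0, 0, 0], "fingers": -1}
    - {"offset": [0, -0.2, 0.58], "twist": [0, 0, 0], "fingers": -1}
    - {"offset": [0, -0.26, 0.59], "twist": [0, 0, 0], "fingers": -1}
    - {"offset": [0, -0.32, 0.6], "twist": [0, 0, 0], "fingers": -1}
    - {"offset": [0, -0.37, 0.61], "twist": [0, 0, 0], "fingers": -1}
    - {"offset": [0, -0.4, 0.61], "twist": [0, 0, 0], "fingers": -1}
    - {"offset": [0, -0.4, 0.61], "twist": [0, 0, 0], "fingers": -1}

```text
clock: 24.15
position: [0.5153, 0.0999, 0.1342]
ee_rot: [-1.054, -2.959, 0.0]
force: [0.3, 0.0, 0.2]
width: 0.006
gripper_force: 0.0
```

Request:
jog_arm:
  plan:
    - {"offset": [0, 0.03, -0.1], "twist": [0, 0, 0], "fingers": -1}
    - {"offset": [0, 0.03, -0.32], "twist": [0, 0, 0], "fingers": -1}
    - {"offset": [0, -0.18, -0.32], "twist": [0, 0, 0], "fingers": -1}
    - {"offset": [0, -0.18, -0.32], "twist": [0, 0, 0], "fingers": -1}
    - {"offset": [0, -0.18, -0.25], "twist": [0, 0, 0], "fingers": -1}
    - {"offset": [0, -0.18, -0.18], "twist": [0, 0, 0], "fingers": -1}
    - {"offset": [0, -0.18, -0.11], "twist": [0, 0, 0], "fingers": -1}
    - {"offset": [0, -0.18, -0.06], "twist": [0, 0, 0], "fingers": -1}
    - {"offset": [0, -0.18, -0.02], "twist": [0, 0, 0], "fingers": -1}
    - {"offset": [0, -0.18, 0.01], "twist": [0, 0, 0], "fingers": -1}
    - {"offset": [0, -0.18, 0.01], "twist": [0, 0, 0], "fingers": -1}

```text
clock: 25.52
position: [0.4984, 0.0792, 0.1325]
ee_rot: [-1.054, -2.959, 0.0]
force: [-0.7, 1.1, -0.3]
width: 0.006
gripper_force: 0.0
```

```bash
python3 - <<'E'
from h import *
s=observe();print(s['clock'],s['position'],s['force'],s['ft_torque'])
get_image('wrist');get_image('scene')
for n in('scene','wrist'):
  for o in landmark_of('bail_grip',n): q=np.array(o['at'])*[400,640];print(n,round(o['conf'],2),q.round(),onz(n,*q,.103).round(3))
print('full fold expected',np.array([.527,.114])-.0576*np.array([.632,.775]))
E
```

```text
25.525 [0.49843415 0.07922616 0.13250162] [-0.74695395  1.10174178 -0.30947112] [-0.06104934  0.01530218  0.06441332]
scene 0.52 [138. 307.] [ 0.279 -0.409  0.103]
scene 0.51 [116. 275.] [ 0.275 -0.639  0.103]
full fold expected [0.4905968 0.06936  ]
```

Request:
jog_arm:
  plan:
    - {"offset": [0, 0, 0.01], "twist": [0, 0, 0], "fingers": -1}
    - {"offset": [0, 0, 0.02], "twist": [0, 0, 0], "fingers": -1}
    - {"offset": [0, 0, 0.03], "twist": [0, 0, 0], "fingers": -1}
    - {"offset": [0, 0, 0.03], "twist": [0, 0, 0], "fingers": -1}

```text
clock: 26.22
position: [0.4985, 0.0793, 0.1281]
ee_rot: [-1.054, -2.96, -0.0]
force: [0.9, 0.2, 0.1]
width: 0.006
gripper_force: 0.1
```

Request:
jog_arm:
  plan:
    - {"offset": [0, 0, 0.01], "twist": [0, 0, 0], "fingers": -1}
    - {"offset": [0, 0, 0.02], "twist": [0, 0, 0], "fingers": -1}
    - {"offset": [0, 0, 0.02], "twist": [0, 0, 0], "fingers": -1}

```text
clock: 26.6
position: [0.4985, 0.0793, 0.1251]
ee_rot: [-1.053, -2.96, 0.0]
force: [0.8, 0.2, 0.7]
width: 0.008
gripper_force: 0.1
```

Request:
jog_arm:
  plan:
    - {"offset": [0, 0, 0.01], "twist": [0, 0, 0], "fingers": -1}
    - {"offset": [0, 0, 0.02], "twist": [0, 0, 0], "fingers": -1}
    - {"offset": [0, 0, 0.02], "twist": [0, 0, 0], "fingers": -1}

```text
clock: 26.98
position: [0.4987, 0.0794, 0.1223]
ee_rot: [1.054, 2.959, 0.0]
force: [-0.4, 0.3, 1.4]
width: 0.005
gripper_force: 0.9
```

```bash
python3 - <<'E'
from h import *
s=observe();print(s['clock'],s['position'],s['force'])
i=get_image('wrist');j=get_image('scene')
cv2.imwrite('pics/l.png',np.hstack([cv2.resize(i,(480,300)),cv2.resize(j[170:290,280:410],(325,300))])[:,:,::-1])
E
```

```text
26.975 [0.49870316 0.07935817 0.12227214] [-0.3676961   0.34805618  1.44892248]
```

Request:
jog_arm:
  plan:
    - {"offset": [0, 0.05, -0.2], "twist": [0, 0, 0], "fingers": -1}
    - {"offset": [0, 0.2, -0.5], "twist": [0, 0, 0], "fingers": -1}
    - {"offset": [-0.6, 0.3, -0.9], "twist": [0, 0, 0], "fingers": -1}
    - {"offset": [-0.8, 0.3, -1.0], "twist": [0, 0, 0], "fingers": -1}
    - {"offset": [-0.8, 0.3, -1.0], "twist": [0, 0, 0], "fingers": -1}
    - {"offset": [-0.8, 0.3, -1.0], "twist": [0, 0, 0], "fingers": -1}

```text
clock: 27.82
position: [0.6206, 0.037, 0.2723]
ee_rot: [1.056, 2.958, -0.001]
force: [-0.5, -0.5, -0.4]
width: 0.003
gripper_force: 0.0
```

```bash
python3 - <<'E'
from h import *
s=observe();print(s['clock'],s['position'],s['force'])
i=get_image('wrist');j=get_image('scene')
cv2.imwrite('pics/w3.png',i[:,:,::-1])
cv2.imwrite('pics/m.png',np.hstack([i[:300,80:560],cv2.resize(j[170:290,280:410],(320,300),interpolation=cv2.INTER_CUBIC)])[:,:,::-1])
for n in('scene','wrist'):
  for t,z in(('bail_grip',.105),('glue_pot',.022),('lid_lip',.271)):
   for o in landmark_of(t,n): q=np.array(o['at'])*[400,640];print(n,t,round(o['conf'],2),q.round(),onz(n,*q,z).round(3))
E
```

```text
27.825 [0.62058872 0.03700805 0.27231733] [-0.51482409 -0.49489539 -0.43958383]
scene bail_grip 0.58 [223. 348.] [0.486 0.062 0.105]
scene bail_grip 0.55 [117. 274.] [ 0.286 -0.632  0.105]
scene glue_pot 0.61 [143. 280.] [ 0.31  -0.561  0.022]
scene glue_pot 0.57 [260. 348.] [0.532 0.118 0.022]
scene glue_pot 0.37 [172. 305.] [ 0.355 -0.329  0.022]
wrist bail_grip 0.94 [ 36. 243.] [0.488 0.069 0.105]
wrist glue_pot 0.55 [ 51. 316.] [0.524 0.113 0.022]
```

View pics/m.png

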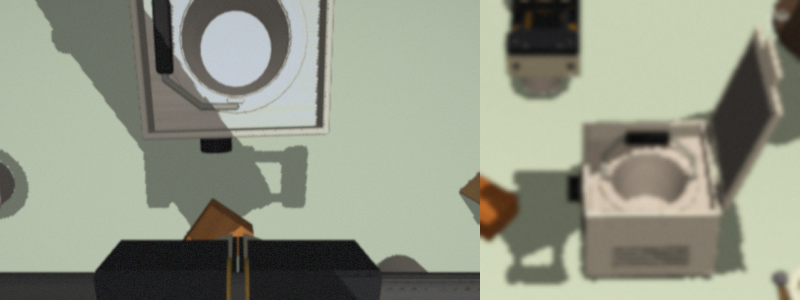

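The view shows the pot home with its flange on the deck. The bail is folded towards the wall, with its grip at crop (164,35). To be sure it's at the stop, I'll press once squarely on the grip.

Request:
jog_arm:
  plan:
    - {"offset": [0.5, -0.2, 0], "twist": [0, 0, 0], "fingers": -1}
    - {"offset": [0.81, -0.37, 0.2], "twist": [0, 0, 0], "fingers": -1}
    - {"offset": [0.81, -0.37, 0.5], "twist": [0, 0, 0], "fingers": -1}
    - {"offset": [0.81, -0.37, 0.8], "twist": [0, 0, 0], "fingers": -1}
    - {"offset": [0.81, -0.37, 0.85], "twist": [0, 0, 0], "fingers": -1}
    - {"offset": [0.81, -0.37, 0.89], "twist": [0, 0, 0], "fingers": -1}
    - {"offset": [0.81, -0.37, 0.93], "twist": [0, 0, 0], "fingers": -1}
    - {"offset": [0.81, -0.37, 0.95], "twist": [0, 0, 0], "fingers": -1}
    - {"offset": [0.81, -0.37, 0.95], "twist": [0, 0, 0], "fingers": -1}

```text
clock: 29.35
position: [0.491, 0.072, 0.13]
ee_rot: [1.054, 2.959, 0.001]
force: [0.2, -0.0, -0.2]
width: 0.004
gripper_force: 0.0
```

Request:
jog_arm:
  plan:
    - {"offset": [0, 0, 0.01], "twist": [0, 0, 0], "fingers": -1}
    - {"offset": [0, 0, 0.02], "twist": [0, 0, 0], "fingers": -1}
    - {"offset": [0, 0, 0.02], "twist": [0, 0, 0], "fingers": -1}

```text
clock: 29.72
position: [0.4909, 0.0721, 0.127]
ee_rot: [1.053, 2.959, 0.001]
force: [-0.9, 0.7, 4.2]
width: 0.002
gripper_force: 2.1
```

A stiff stop at bar-top height 0.110 means it is flat. I'll retreat and verify.

Request:
jog_arm:
  plan:
    - {"offset": [0, 0.05, -0.3], "twist": [0, 0, 0], "fingers": -1}
    - {"offset": [-0.2, 0.2, -0.7], "twist": [0, 0, 0], "fingers": -1}
    - {"offset": [-0.6, 0.37, -1.0], "twist": [0, 0, 0], "fingers": -1}
    - {"offset": [-0.9, 0.37, -1.0], "twist": [0, 0, 0], "fingers": -1}
    - {"offset": [-0.9, 0.37, -1.0], "twist": [0, 0, 0], "fingers": -1}

```text
clock: 30.35
position: [0.6334, 0.026, 0.2776]
ee_rot: [1.058, 2.954, -0.002]
force: [-0.1, 1.0, 0.2]
width: 0.003
gripper_force: 0.0
```

Request:
jog_arm:
  plan:
    - {"offset": [-0.3, 0, -0.3], "twist": [0, 0, 0], "fingers": -1}
    - {"offset": [-0.6, 0, -0.6], "twist": [0, 0, 0], "fingers": -1}
    - {"offset": [-0.6, 0, -0.9], "twist": [0, 0, 0], "fingers": -1}
    - {"offset": [-0.6, 0, -0.9], "twist": [0, 0, 0], "fingers": -1}

```text
clock: 30.85
position: [0.701, -0.028, 0.415]
ee_rot: [1.053, 2.955, 0.002]
force: [-0.5, 0.4, -0.5]
width: 0.003
gripper_force: 0.0
```

```bash
python3 - <<'E'
from h import *
s=observe();print(s['clock'],s['position'],s['force'])
for n in('wrist','scene','top'):
  get_image(n)
  for t,z in(('well_rim',.088),('hinge_mid',.113),('bail_grip',.103),('lid_lip',.271)):
   for o in landmark_of(t,n):
    q=np.array(o['at'])*[400,640];print(n,t,round(o['conf'],2),q.round(1),onz(n,*q,z).round(3))
  for o in regions_of('lid',n)[:1]:
    c=cv2.findContours(o['region'].astype(np.uint8),0,2)[0];c=max(c,key=cv2.contourArea);print('lid',n,o['conf'],cv2.approxPolyDP(c,4,True)[:,0].tolist())
W=np.array([.526,.112]);
for th in (139,141,143):
 u=np.array([np.cos(np.radians(th)),np.sin(np.radians(th)),0]);v=np.array([u[1],-u[0],0]);H=np.append(W,.113)+.076*u
 for a in (100,105,110,115):
  e=-np.cos(np.radians(a))*u+np.sin(np.radians(a))*np.array([0,0,1])
  print(th,a,[[proj(n,H+r*e+y*v).round(0).astype(int).tolist() for r,y in((.168,0),(.152,.077),(.152,-.077))] for n in('wrist','scene')])
E
```

```text
30.85 [ 0.7010211  -0.02798297  0.41499196] [-0.54857348  0.42304841 -0.50731847]
wrist hinge_mid 0.62 [ 92.1 122.9] [ 0.491 -0.152  0.113]
scene well_rim 0.86 [242.1 347.9] [0.527 0.109 0.088]
scene hinge_mid 0.74 [234.2 372.1] [0.468 0.147 0.113]
scene bail_grip 0.64 [138.2 303.9] [ 0.288 -0.418  0.103]
scene bail_grip 0.57 [223.8 348.2] [0.484 0.062 0.103]
scene lid_lip 0.59 [192.2 396.7] [0.427 0.182 0.271]
lid scene 0.78 [[393, 183], [373, 216], [379, 252], [401, 216]]
top bail_grip 0.49 [242.  417.3] [ 0.339 -0.364  0.103]
top bail_grip 0.48 [196.7 282.6] [0.507 0.052 0.103]
top bail_grip 0.42 [247.1 487.7] [ 0.312 -0.582  0.103]
139 100 [[[-387, 321], [-340, 451], [-351, 190]], [[193, 392], [216, 393], [180, 387]]]
139 105 [[[-416, 322], [-364, 452], [-375, 190]], [[194, 397], [217, 398], [181, 392]]]
139 110 [[[-441, 323], [-385, 452], [-396, 191]], [[195, 402], [219, 402], [182, 396]]]
139 115 [[[-462, 323], [-403, 452], [-414, 193]], [[197, 407], [220, 407], [184, 400]]]
141 100 [[[-387, 314], [-347, 445], [-345, 184]], [[192, 391], [215, 393], [179, 386]]]
141 105 [[[-416, 314], [-371, 446], [-369, 183]], [[193, 397], [216, 398], [180, 391]]]
141 110 [[[-441, 314], [-392, 445], [-390, 184]], [[194, 402], [217, 403], [181, 395]]]
141 115 [[[-462, 314], [-409, 444], [-408, 185]], [[196, 407], [219, 408], [183, 399]]]
143 100 [[[-387, 308], [-353, 440], [-338, 178]], [[191, 391], [215, 394], [179, 385]]]
143 105 [[[-416, 306], [-377, 439], [-362, 177]], [[192, 396], [215, 399], [179, 390]]]
143 110 [[[-441, 305], [-398, 438], [-383, 177]], [[193, 401], [216, 404], [180, 394]]]
143 115 [[[-462, 305], [-416, 436], [-401, 177]], [[195, 406], [218, 408], [182, 398]]]
```

```bash
python3 -c "
from cell import *
print(sign_off())"
```

```text
the job is handed in; nothing more can be done
None
```

I handed the job in at about 31 s: the lid leans back at roughly 107°, the larger aluminium pot sits home in the well, its bail is folded flat, and I never touched the other things (not re-measured at the end).

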